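# Load the brass caddy and hold it up level

## Task

Stand the two polished brass vessels in the wells of the wooden carrying caddy, the wide pot in the wide well and the narrow cup in the narrow well, both the right way up, fully down and let go of while the caddy still stands on the table. Then lift the loaded caddy at least 10 cm clear of the table and finish while holding it there, steady and level; do not put it down or let go. Leave the candlestick, the polish bottle and the lidded bowl where they stand.

Things in the scene. Friction and masses are not known exactly. Their poses are not given: they have to be found in the camera images.
- caddy: loose wooden carrying caddy, about 0.4 kg: a square block 190 x 190 mm and 24 mm thick with two round blind wells in its top, 18 mm deep (6 mm floor), one on either side of a fixed bar handle. Origin: centre of its underside; z up; x runs along the handle bar; the wide well lies to +y, the narrow one to -y, both at x = 0. Stands on the table at any yaw.
- handle (a point): middle of the caddy's wooden handle bar, 100 mm above its underside. The bar is 184 mm long along the caddy's x, 14 mm wide (y) and 16 mm high (z), its top at 108 mm; it stands on two 14 mm square posts 82 mm either side of the middle. The loaded caddy balances near this point.
- wide_well (a point): centre of the floor of the wide well: diameter 50 mm, mouth 18 mm above this point, 62 mm from the handle's centre line. Axes as the caddy's.
- narrow_well (a point): centre of the floor of the narrow well: diameter 36 mm, mouth 18 mm above this point, 62 mm from the handle's centre line on the other side. Axes as the caddy's.
- pot: the wide brass pot: a straight-sided open round vessel, outer diameter 46 mm, 60 mm high, 3 mm wall, about 0.16 kg, standing upright on the table. Origin: centre of its underside, z up.
- cup: the narrow brass cup: a straight-sided open round vessel, outer diameter 32 mm, 66 mm high, 3 mm wall, about 0.10 kg, standing upright on the table. Origin: centre of its underside, z up. Pot and cup may be in either order.
- candlestick: bystander: brass candlestick, 195 mm high, foot 84 mm wide, loose. Origin: centre of its underside.
- polish: bystander: white plastic polish bottle with a red label, 56 mm diameter, 150 mm high, loose. Origin: centre of its underside.
- bowl: bystander: low brass bowl with a knobbed lid in one piece, 94 mm diameter, 74 mm high, loose. Origin: centre of its underside.

How it is judged:
By the outcome, as a careful person would: the job done as asked, in the order asked, and still so for the second after the job is handed in, while the arm keeps its last pose, push and grip.
It also fails if it takes over 64 s, if anything falls off the work surface, if the arm or the gripper's body presses on something with over 40 N, if the wrist force passes 120 N, or if a joint passes its speed limit or range.

## Robot

A 6-joint arm with a two-finger parallel gripper is mounted at the origin on the work surface. World frame = base frame: x ahead of the robot, y to its left, z up, the work surface at z = 0. Lengths are in m, angles in degrees, forces in N, time in s.
With the tool pointing down it reaches from about 0.4 to 0.925 m from the base axis. Payload 3.4 kg.
Tool frame: the origin (TCP) lies at the very end of the fingers, on their centre line; the grasp point (between the pads) lies arm.pinch_z behind it (arm.pinch_z is the distance from the TCP to the grasp point, in m); z points along the fingers, y is the line along which they close (so a half turn about z gives the same grasp; the last joint's range is limited). The gripper opens to 85 mm and grips with 20 to 120 N. Pads are 22 mm wide; open, the fingers measure 114 mm over their backs; the gripper's body (76 mm by 85 mm) begins 54 mm behind the grasp point. The pads swing forward as they close: fully open they stand 13 mm farther back than shut.
Start: joints at [58.871, 17.578, 86.31, -0, 76.112, -4.211], TCP at [0.26, 0.513, 0.231] pointing down, gripper open.
Joint ranges: [-179.03, 179.03], [-60, 130.46], [8.19, 133.38], [-81.62, 261.62], [5.75, 156.47], [-153.77, 153.77]. Speed limits (degrees/s): [147.25, 147.25, 180, 180, 180, 180].

## Interface

Orientations are given as [roll, pitch, yaw] about the fixed x, y, z axes, in that order (R = Rz(yaw) Ry(pitch) Rx(roll)).
In Python, from bench import arm gives the robot as it stands.
- The arm moves only by the shell command python3 shift.py 'ROWS'. ROWS is rows parted by semicolons, their numbers by spaces, 1 to 10 of them, each of 5 numbers: the finger opening in m, then dx, dy, dz in m, then a turn about the tool's z in degrees; each row is the pose to reach, as a shift and turn from the pose commanded when the command began, along the tool's axes at that moment; what a row does not reach only later rows make up. A row lasts 1/12 s, in which the tool goes at most 0.0417 m and 7.16 degrees, less where a joint would pass 70% of its speed; a pose out of reach is approached as far as the arm can. The fingers move at their own pace and stop on an object; the grip force is fixed at half the most. Time passes only in rows, so rows that do not move let the fingers close. It prints the time, the measured TCP pose, the force, the opening and the grip force at its end.
- arm.read_state(): the state, without advancing time (a new reading comes with each control period).
- arm.get_image(name): name is "side" or "top"; returns a dict with "frame" (420x560x3 uint8, red, green, blue), "fx", "fy", "cx", "cy" (pixels), "rvec" (rotation vector, rad) and "tvec" (3), from world to camera coordinates, as OpenCV has them. Camera axes: x right, y down, z forward; pixel columns grow to the right and rows downward; lengths in m; the calibration is good to about 2 mm. A picture is of the moment at which its call begins. There is no depth.
- arm.hand_in(): hands the job in; it is judged then, once.
The state is a dict: "t": time; "q": joint angles; "joint_velocities": joint speeds; "tau": joint torques, N m; "tcp_pos": TCP position; "eef_rot": TCP orientation; "ft_force": force on the tool from outside, world axes, zero at the start; "torque": the same for the moment, N m; "opening": finger opening in m; "grip_force": force on a finger pad.
Only numpy, scipy, OpenCV 4.12 (cv2) and the standard library are available. Lean on these libraries where they do the work, as an engineer would, in place of code of your own. Each camera call takes 0.05 s, during which the arm holds its last target. There are 200 camera calls.

## Working session

There is one attempt and no reset: what is moved stays moved. The work goes in short steps, Python scripts to look and compute and a shell command to move; the robot and the scene stay as the last step left them, time stands still between calls to the robot, and variables do not carry over. Pictures are saved under pics/ and viewed, at most 11 in all, crops included, and the job is handed in when it is done.

```bash
ls; mkdir -p pics; python3 - <<'E'
from bench import arm
import cv2,numpy as np
for n in ("side","top"):
    d=arm.get_image(n); cv2.imwrite(f"pics/{n}0.png",d["frame"][:,:,::-1])
    R=cv2.Rodrigues(np.array(d["rvec"],float))[0]; print(n,d["fx"],d["cx"],d["cy"],-R.T@np.array(d["tvec"]).ravel(),R[2])
print(arm.pinch_z,arm.read_state())
E
```

```text
bench.py
pics
shift.py
side 389.9969923110693 279.4993762610134 208.64472166858508 [ 0.34864284 -0.832818    0.75465259] [ 0.16828806  0.77912238 -0.60386046]
top 533.1073256433352 274.342082722923 206.1001519955074 [0.27659997 0.01757412 1.5406141 ] [ 0.19326466  0.00305067 -0.98114192]
0.0187 {'t': 0.1, 'q': array([ 5.88726672e+01,  1.76186219e+01,  8.63756807e+01, -2.30989825e-03,
        7.61115013e+01, -4.21318363e+00]), 'joint_velocities': array([-0.01832529, -0.15507376, -0.1255775 , -0.07875994,  0.00061336,
       -0.03517407]), 'tau': array([ 1.90253901e-03, -4.58532500e+01, -2.52606118e+01,  1.14193049e-04,
        5.52923331e-03,  2.21462136e-05]), 'tcp_pos': array([0.26000544, 0.51215727, 0.23047145]), 'eef_rot': array([-1.79894317e+02, -5.53788273e-03,  1.53086402e+02]), 'ft_force': array([ 0.43419446, -0.24466345, -0.12286492]), 'torque': array([-0.02362262, -0.00556225, -0.05945062]), 'grip_force': 0.0, 'opening': 0.08539400468435512}
```

View pics/side0.png

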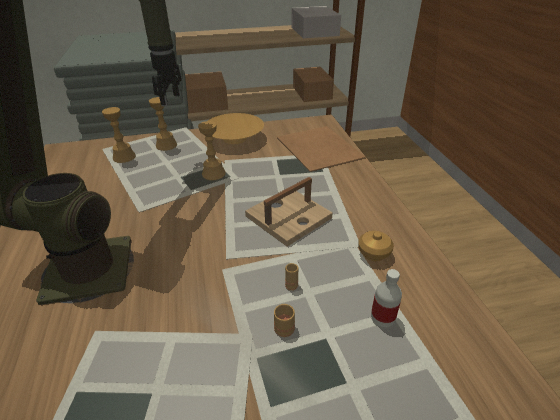

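View pics/top0.png

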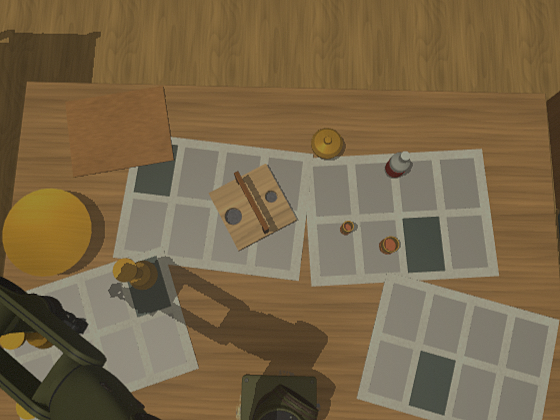

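The top view (x up, y left) has the caddy at about (255,207), wide well at (233,216), narrow well at (271,197), cup at (348,228) and pot at (390,245). In the side view the cup is at (291,276), the pot at (285,320) and the wells near (275,203) and (303,220). Next, enlarged crops.

```bash
python3 - <<'E'
import cv2,numpy as np
a=cv2.imread("pics/top0.png");b=cv2.imread("pics/side0.png")
def c(im,x,y,w,h,s): return cv2.resize(im[y:y+h,x:x+w],None,fx=s,fy=s,interpolation=cv2.INTER_CUBIC)
A=np.hstack([c(a,205,160,100,95,4),c(a,330,205,80,95,4)]);
B=np.hstack([c(b,240,170,100,75,4),c(b,265,260,80,75,4)])
cv2.imwrite("pics/c1.png",A[:, :720]);cv2.imwrite("pics/c2.png",B)
for n,im,(x0,y0,x1,y1) in(("top",a,(330,210,410,260)),("side",b,(265,258,310,340))):
    s=im[y0:y1,x0:x1].astype(int); m=((s[:,:,2]-s[:,:,0])>35).astype(np.uint8)
    k,l,st,ce=cv2.connectedComponentsWithStats(m)
    for i in range(1,k):
        if st[i,4]>20: print(n,st[i]+np.array([x0,y0,0,0,0]),ce[i]+[x0,y0])
E
```

```text
top [340 220  14  15 136] [346.27941176 227.08088235]
top [379 236  21  19 281] [388.82206406 244.70462633]
side [285 263  14  27 237] [291.01687764 275.27004219]
side [274 304  21  33 515] [283.71456311 319.65242718]
```

View pics/c1.png

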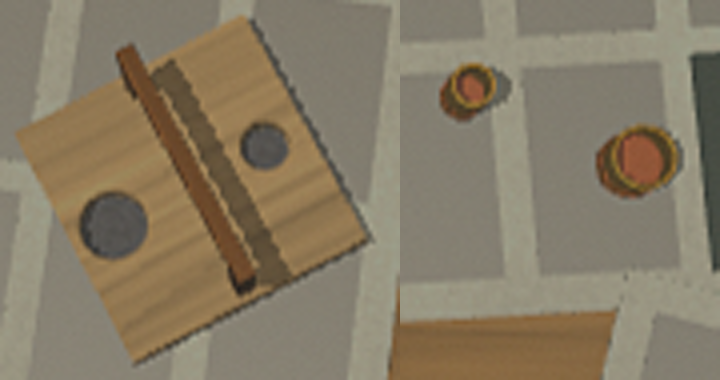

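View pics/c2.png

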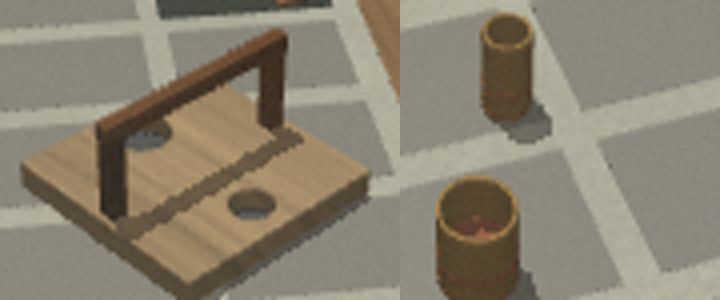

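Crop readings:

| Feature | Top px | Side px |
|---|---|---|
| Cup rim | (347.6,225.9) | (291.6,267.1) |
| Pot rim | (390.4,244.6) | (284.1,311.9) |
| Narrow well | (270.6,195.9) | (302.6,220.6) |
| Wide well | (233.1,215.6) | partly hidden by the post |
| Bar ends | (235.9,171.6) and (266.4,229.6) | (264.1,201.6) and (310.6,178.6) |

Next I triangulate.

```bash
cat > h.py <<'E'
from bench import arm
import cv2,numpy as np
C={}
def cam(n):
    if n not in C: C[n]=arm.get_image(n)
    d=C[n]; R=cv2.Rodrigues(np.array(d["rvec"],float))[0]; t=np.array(d["tvec"],float).ravel()
    return np.array([[d["fx"],0,d["cx"]],[0,d["fy"],d["cy"]],[0,0,1.]]),R,t
def ray(n,p):
    K,R,t=cam(n); v=R.T@np.linalg.inv(K)@[p[0],p[1],1]; return -R.T@t,v
def plane(n,p,z):
    o,v=ray(n,p); return o+v*(z-o[2])/v[2]
def tri(a,b):
    P=[]
    for n in("top","side"):
        K,R,t=cam(n);P.append(K@np.c_[R,t])
    X=cv2.triangulatePoints(P[0],P[1],np.array(a,float),np.array(b,float)).ravel(); return X[:3]/X[3]
E
python3 - <<'E'
from h import *
np.set_printoptions(precision=4,suppress=True)
for nm,a,b,z in [("cup rim",(347.6,225.9),(291.6,267.1),.066),("pot rim",(390.4,244.6),(284.1,311.9),.06),("nwell",(270.6,195.9),(302.6,220.6),.024),("bar mid",(251.1,200.6),(287.4,190.1),.108)]:
    print(nm,tri(a,b),plane("top",a,z),plane("side",b,z))
w=plane("top",(233.1,215.6),.024);print("wide",w)
n=plane("top",(270.6,195.9),.024);d=w-n;print(np.hypot(*d[:2]),(w+n)/2,"yaw from wells",np.degrees(np.arctan2(d[1],d[0]))-90)
a,b=[plane("top",p,.108) for p in((235.9,171.6),(266.4,229.6))];print("bar",a,b,np.linalg.norm(a-b),np.degrees(np.arctan2(*(a-b)[[1,0]])))
c=[plane("top",(205+(u+.5)/4-.5,160+(v+.5)/4-.5),.024) for u,v in((245,16),(18,132),(133,363),(370,240))];print(np.array(c),np.mean(c,0))
for i in range(4):
    e=c[(i+1)%4]-c[i];print(np.linalg.norm(e),np.degrees(np.arctan2(e[1],e[0])))
E
```

```text
cup rim [ 0.516  -0.184   0.0684] [ 0.5159 -0.1843  0.066 ] [ 0.5176 -0.1816  0.066 ]
pot rim [ 0.468  -0.3044  0.0611] [ 0.4671 -0.3045  0.06  ] [ 0.4702 -0.3035  0.06  ]
nwell [0.6051 0.0339 0.026 ] [0.6053 0.0339 0.024 ] [0.6063 0.0364 0.024 ]
bar mid [0.5724 0.0863 0.1064] [0.5725 0.0862 0.108 ] [0.5711 0.0839 0.108 ]
wide [0.5443 0.1407 0.024 ]
0.1229421095141474 [0.5748 0.0873 0.024 ] yaw from wells 29.745396398664454
bar [0.6536 0.1311 0.108 ] [0.4932 0.0419 0.108 ] 0.18345930998938884 29.079670729758192
[[ 0.7022  0.0505  0.024 ]
 [ 0.6105  0.2132  0.024 ]
 [ 0.444   0.123   0.024 ]
 [ 0.5373 -0.0444  0.024 ]] [0.5735 0.0856 0.024 ]
0.18685157135381245 119.40146632390723
0.18934752626437007 -151.5408697323711
0.19167934593792502 -60.877124087216835
0.19026161811831638 29.91687059047469
```

Heights agree with the text: rims at 68 and 61 mm, well mouth at 26 mm, bar top at 106 mm. The well spacing comes out at 123 mm and the bar at 183 mm. So the caddy centre is (0.574, 0.0866) with yaw 29.4°. I'll use tool yaw 119.4, which closes the fingers parallel to the bar, for both vessels.

```bash
cat > go.py <<'E'
import sys,numpy as np
from bench import arm
from scipy.spatial.transform import Rotation as Ro
s=arm.read_state();v=[float(a) for a in sys.argv[1:]]
R=Ro.from_euler("xyz",s["eef_rot"],degrees=True).as_matrix()
d=R.T@(np.array(v[:3])-s["tcp_pos"]);print("t",s["t"],"d",d.round(4),"rows",np.linalg.norm(d)/.0417,"turn",(s["eef_rot"][2]-v[3]+180)%360-180)
E
python3 go.py .5 .2 .34 119.4
```

```text
t 0.2 d [-0.3553 -0.17   -0.1091] rows 9.801265903022308 turn 33.68445765913316
```

```bash
python3 shift.py '0.085 0 0 -0.04 0;0.085 -0.01 0 -0.08 0;0.085 -0.045 -0.02 -0.109 7;0.085 -0.08 -0.038 -0.109 14;0.085 -0.115 -0.055 -0.109 21;0.085 -0.15 -0.072 -0.109 28;0.085 -0.185 -0.089 -0.109 33.7;0.085 -0.22 -0.106 -0.109 33.7;0.085 -0.25 -0.12 -0.109 33.7;0.085 -0.285 -0.137 -0.109 33.7'; python3 go.py .468 -.304 .2 119.4
```

```text
t: 1.03
tcp_pos: [0.4528, 0.2603, 0.3403]
eef_rot: [-180.0, -0.0, 119.4]
ft_force: [0.4, 0.3, -0.3]
opening: 0.085
grip_force: 0.0
t 1.0333 d [-0.4992 -0.2637  0.1399] rows 13.94797388367398 turn -0.0028690907910231545
```

```bash
python3 shift.py '0.085 -0.499 -0.264 0.14 0;0.085 -0.499 -0.264 0.14 0;0.085 -0.499 -0.264 0.14 0;0.085 -0.499 -0.264 0.14 0;0.085 -0.499 -0.264 0.14 0;0.085 -0.499 -0.264 0.14 0;0.085 -0.499 -0.264 0.14 0;0.085 -0.499 -0.264 0.14 0;0.085 -0.499 -0.264 0.14 0;0.085 -0.499 -0.264 0.14 0' && python3 go.py .4675 -.304 .15 119.4
```

```text
t: 1.87
tcp_pos: [0.4625, -0.1447, 0.2396]
eef_rot: [180.0, 0.0, 119.4]
ft_force: [0.6, -0.1, -0.7]
opening: 0.0848
grip_force: 0.0
t 1.8667 d [-0.1413 -0.0738  0.0896] rows 4.385658063874574 turn -0.024962142794095143
```

```bash
python3 shift.py '0.085 -0.141 -0.074 0.09 0;0.085 -0.141 -0.074 0.09 0;0.085 -0.141 -0.074 0.09 0;0.085 -0.141 -0.074 0.09 0;0.085 -0.141 -0.074 0.09 0;0.085 -0.141 -0.074 0.09 0;0.085 -0.141 -0.074 0.09 0' && python3 go.py .4675 -.304 .025 119.4
```

```text
t: 2.45
tcp_pos: [0.4671, -0.3018, 0.1493]
eef_rot: [-180.0, -0.2, 119.3]
ft_force: [0.1, 0.5, -0.5]
opening: 0.0848
grip_force: 0.0
t 2.45 d [-0.0024 -0.0007  0.1242] rows 2.980139192375874 turn -0.13224040079779797
```

```bash
python3 shift.py '0.085 -0.001 0 0.04 0;0.085 -0.001 0 0.08 0;0.085 -0.001 0 0.11 0;0.085 -0.001 0 0.124 0;0.085 -0.001 0 0.124 0;0.085 -0.001 0 0.124 0' && python3 go.py .4675 -.304 .025 119.4
python3 - <<'E'
from h import *
d=arm.get_image("top");e=arm.get_image("side")
f=lambda im,x,y:cv2.resize(im["frame"][y:y+75,x:x+95,::-1],None,fx=4,fy=4,interpolation=cv2.INTER_CUBIC)
cv2.imwrite("pics/g1.png",np.hstack([f(d,345,210),f(e,240,275)]))
E
```

```text
t: 2.95
tcp_pos: [0.4685, -0.3011, 0.0266]
eef_rot: [180.0, -0.1, 119.5]
ft_force: [1.2, 1.0, 0.3]
opening: 0.0849
grip_force: 0.0
t 2.95 d [-0.002  -0.0023  0.0016] rows 0.08199784835694135 turn 0.0789287295180543
```

View pics/g1.png

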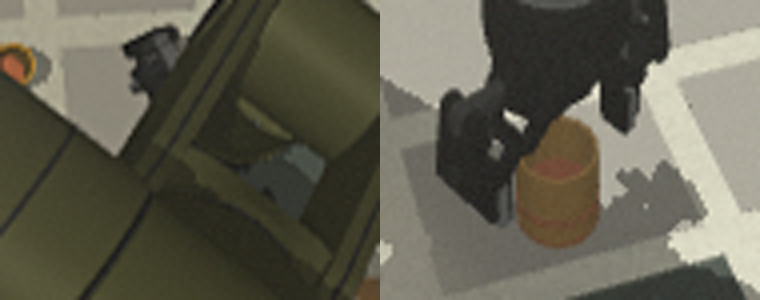

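The open fingers straddle the pot, which sits at (560,180) in the side crop, and touch nothing. I'll close now.

```bash
python3 shift.py '0.085 -0.002 -0.002 0.001 0;0.03 -0.002 -0.002 0.001 0;0.03 -0.002 -0.002 0.001 0;0.03 -0.002 -0.002 0.001 0;0.03 -0.002 -0.002 0.001 0;0.03 -0.002 -0.002 0.001 0;0.03 -0.002 -0.002 0.001 0;0.03 -0.002 -0.002 0.001 0' && python3 go.py .4675 -.304 .025 119.4
```

```text
t: 3.72
tcp_pos: [0.468, -0.306, 0.0259]
eef_rot: [180.0, 0.1, 119.4]
ft_force: [-0.7, 0.5, 6.1]
opening: 0.044
grip_force: 61.9
t 3.7167 d [0.0019 0.0006 0.0009] rows 0.053437301045417836 turn -0.03316357879469933
```

```bash
python3 shift.py '0.03 0 0 -0.01 0;0.03 0 0 -0.03 0;0.03 0 0 -0.06 0;0.03 0 0 -0.1 0;0.03 0 0 -0.14 0;0.03 0 0 -0.18 0;0.03 0 0 -0.18 0;0.03 0 0 -0.18 0' && python3 go.py .5437 .1407 .2 119.4
```

```text
t: 4.38
tcp_pos: [0.4688, -0.3066, 0.2083]
eef_rot: [179.8, 0.4, 119.4]
ft_force: [0.5, -0.2, -2.7]
opening: 0.0439
grip_force: 61.4
t 4.3833 d [0.3531 0.2847 0.0069] rows 10.877799201464079 turn -0.019104496064670684
```

```bash
python3 shift.py '0.03 0.02 0.016 0 0;0.03 0.05 0.04 0 0;0.03 0.1 0.08 0 0;0.03 0.353 0.285 0.007 0;0.03 0.353 0.285 0.007 0;0.03 0.353 0.285 0.007 0;0.03 0.353 0.285 0.007 0;0.03 0.353 0.285 0.007 0;0.03 0.353 0.285 0.007 0;0.03 0.353 0.285 0.007 0' && python3 shift.py '0.03 0.061 0.049 0 0;0.03 0.061 0.049 0 0;0.03 0.061 0.049 0 0;0.03 0.061 0.049 0 0;0.03 0.061 0.049 0 0;0.03 0.061 0.049 0 0;0.03 0.061 0.049 0 0' && python3 go.py .5437 .1407 .2 119.4
```

```text
t: 5.22
tcp_pos: [0.531, 0.0881, 0.1968]
eef_rot: [-179.7, -0.1, 119.4]
ft_force: [0.9, -0.8, -1.5]
opening: 0.0437
grip_force: 61.5
t: 5.8
tcp_pos: [0.5452, 0.162, 0.1985]
eef_rot: [-179.9, -0.0, 119.3]
ft_force: [-0.5, 1.2, -1.2]
opening: 0.0443
grip_force: 61.7
t 5.8 d [-0.0178 -0.0117 -0.0015] rows 0.5132254546021049 turn -0.1183458970744482
```

```bash
python3 shift.py '0.03 -0.018 -0.012 0.05 0;0.03 -0.018 -0.012 0.05 0;0.03 -0.018 -0.012 0.05 0;0.03 -0.018 -0.012 0.05 0;0.03 -0.018 -0.012 0.05 0' && python3 go.py .5437 .1407 .15 119.4
python3 - <<'E'
from h import *
d=arm.get_image("top");e=arm.get_image("side")
f=lambda im,x,y:cv2.resize(im["frame"][y:y+100,x:x+95,::-1],None,fx=4,fy=4,interpolation=cv2.INTER_CUBIC)
cv2.imwrite("pics/g2.png",np.hstack([f(d,190,150),f(e,225,130)]))
E
```

```text
t: 6.22
tcp_pos: [0.5454, 0.1416, 0.1503]
eef_rot: [179.9, 0.0, 119.3]
ft_force: [0.8, -0.2, -0.5]
opening: 0.0439
grip_force: 61.8
t 6.2167 d [ 0.0001 -0.0019  0.0002] rows 0.046530260984127096 turn -0.10112634211446903
```

View pics/g2.png

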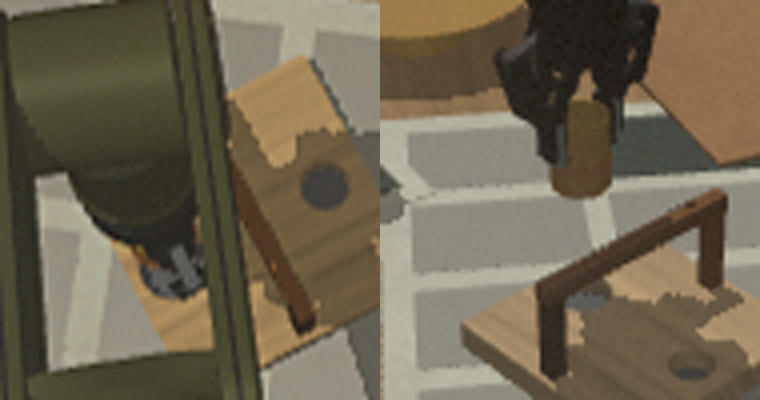

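The pot hangs upright in the gripper. In the side crop its edges are at x=551 and 611, with the lowest point at y=198. I'll check the axis offset against the tool.

```bash
python3 - <<'E'
from h import *
s=arm.read_state();p=s["tcp_pos"];K,R,t=cam("side")
def pr(X): v=K@(R@X+t);return v[:2]/v[2]
yaw=np.radians(s["eef_rot"][2]);ax=np.array([np.cos(yaw),np.sin(yaw),0])
print(p)
for o in(-.002,0,.002): print(o,pr(p+ax*o+[0,0,-.0251]),pr(p+ax*o+[0,0,.03]))
# bottom-front point: nearest rim to camera
c=-R.T@t; h=(c-p)*[1,1,0];h/=np.linalg.norm(h);print("lowest",pr(p+h*.023+[0,0,-.0251]), "obs",225+.25*(581-380.),130+198/4-.4)
im=C["side"]["frame"].astype(int)
for r in(164,168,172): 
    row=im[r,250:300]; m=np.where(row[:,0]-row[:,2]>30)[0]+250;print(r,m.min(),m.max())
E
```

```text
[0.5457147  0.14213308 0.15070583]
-0.002 [275.11075303 175.98104522] [274.78344484 159.97818046]
0 [274.67012786 175.71952193] [274.33029479 159.72577792]
0.002 [274.23039843 175.45853029] [273.87809282 159.47390345]
lowest [274.75867772 179.88699101] obs 275.25 179.1
164 272 281
168 272 282
172 268 281
```

Observed axis at 274.9–275.2 px against 274.7 predicted, so the pot is centred on the tool to within 1 mm. Descending to just above the mouth.

```bash
python3 shift.py '0.03 0 -0.002 0.03 0;0.03 0 -0.002 0.06 0;0.03 0 -0.002 0.085 0;0.03 0 -0.002 0.09 0;0.03 0 -0.002 0.09 0;0.03 0 -0.002 0.09 0;0.03 0 -0.002 0.09 0;0.03 0 -0.002 0.09 0;0.03 0 -0.002 0.09 0;0.03 0 -0.002 0.09 0' && python3 go.py .5437 .1407 .032 119.4
```

```text
t: 7.2
tcp_pos: [0.5434, 0.1411, 0.0603]
eef_rot: [179.9, 0.0, 119.4]
ft_force: [0.8, -0.2, -1.5]
opening: 0.0442
grip_force: 61.9
t 7.2 d [-0.0005  0.      0.0283] rows 0.6784303318035116 turn -0.0174419101782064
```

```bash
python3 shift.py '0.03 0 0 0.005 0;0.03 0 0 0.01 0;0.03 0 0 0.014 0;0.03 0 0 0.016 0;0.03 0 0 0.016 0;0.03 0 0 0.016 0' && python3 go.py .5437 .1407 .032 119.4
```

```text
t: 7.7
tcp_pos: [0.5423, 0.1409, 0.0427]
eef_rot: [-179.9, -0.0, 119.4]
ft_force: [0.3, -0.4, -1.4]
opening: 0.044
grip_force: 61.9
t 7.7 d [-0.0008  0.0011  0.0107] rows 0.2590092568081356 turn -0.020075111372761967
```

Bottom is about 7 mm into the well with no contact force, so it has entered cleanly.

```bash
python3 shift.py '0.03 0 0.001 0.003 0;0.03 0 0.001 0.006 0;0.03 0 0.001 0.008 0;0.03 0 0.001 0.0095 0;0.03 0 0.001 0.0095 0;0.03 0 0.001 0.0095 0' && python3 go.py .5437 .1407 .032 119.4
```

```text
t: 8.2
tcp_pos: [0.5433, 0.1414, 0.0335]
eef_rot: [-180.0, -0.0, 119.4]
ft_force: [0.9, 0.4, -2.4]
opening: 0.0442
grip_force: 61.9
t 8.2 d [-0.0008 -0.      0.0015] rows 0.0404884776286183 turn -0.014761592375435839
```

```bash
python3 shift.py '0.03 0 0 0.0015 0;0.03 0 0 0.0015 0;0.03 0 0 0.0015 0;0.05 0 0 0.0015 0;0.085 0 0 0.0015 0;0.085 0 0 0.0015 0;0.085 0 0 0.0015 0;0.085 0 0 0.0015 0;0.085 0 0 0.0015 0' && python3 shift.py '0.085 0 0 -0.02 0;0.085 0 0 -0.05 0;0.085 0 0 -0.09 0;0.085 0 0 -0.13 0;0.085 0 0 -0.17 0;0.085 0 0 -0.17 0'; python3 go.py .516 -.184 .2 119.4
```

```text
t: 8.95
tcp_pos: [0.5436, 0.1415, 0.0323]
eef_rot: [180.0, 0.0, 119.4]
ft_force: [-0.1, 0.8, 0.9]
opening: 0.0848
grip_force: 0.0
t: 9.45
tcp_pos: [0.5487, 0.1425, 0.2109]
eef_rot: [179.1, 0.3, 119.4]
ft_force: [1.9, 0.2, 0.3]
opening: 0.0849
grip_force: 0.0
t 9.45 d [-0.2683 -0.1889  0.0094] rows 7.87271716735445 turn -0.013199713132564739
```

```bash
python3 shift.py '0.085 -0.27 -0.187 0.01 0;0.085 -0.27 -0.187 0.01 0;0.085 -0.27 -0.187 0.01 0;0.085 -0.27 -0.187 0.01 0;0.085 -0.27 -0.187 0.01 0;0.085 -0.27 -0.187 0.01 0;0.085 -0.27 -0.187 0.01 0;0.085 -0.27 -0.187 0.01 0;0.085 -0.27 -0.187 0.01 0;0.085 -0.27 -0.187 0.01 0' && python3 go.py .516 -.184 .03 119.4
python3 - <<'E'
from h import *
d=arm.get_image("top");e=arm.get_image("side")
f=lambda im,x,y:cv2.resize(im["frame"][y:y+100,x:x+95,::-1],None,fx=4,fy=4,interpolation=cv2.INTER_CUBIC)
cv2.imwrite("pics/g3.png",np.hstack([f(d,205,155),f(e,245,150)]))
E
```

```text
t: 10.28
tcp_pos: [0.5126, -0.1876, 0.1918]
eef_rot: [-180.0, -0.0, 119.1]
ft_force: [0.4, 0.2, 0.0]
opening: 0.0851
grip_force: 0.0
t 10.2833 d [0.0015 0.0048 0.1618] rows 3.88108941309172 turn -0.26685233166483613
```

View pics/g3.png

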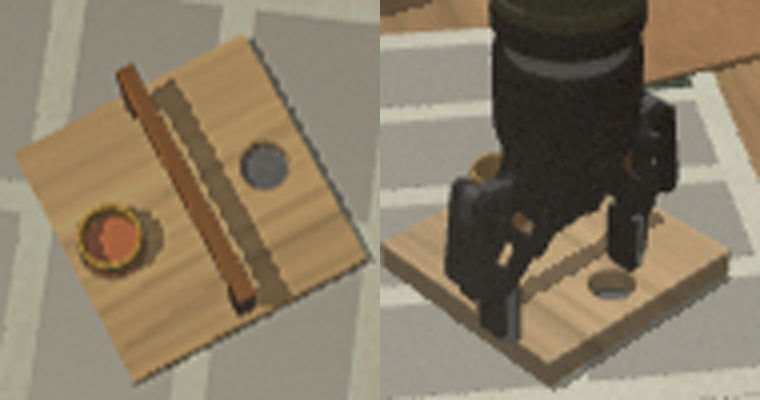

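The pot stands upright in the wide well, rim at (113,240) in the top crop. The caddy hasn't moved: the narrow well at (264,165) gives the same pixel as before. Now the cup.

```bash
python3 shift.py '0.085 0.001 0.001 0.04 0;0.085 0.001 0.001 0.08 0;0.085 0.001 0.001 0.1 0;0.085 0.001 0.001 0.1 0;0.085 0.001 0.001 0.1 0;0.085 0.001 0.001 0.1 0;0.085 0.001 0.001 0.1 0' && python3 go.py .516 -.184 .03 119.4
```

```text
t: 10.97
tcp_pos: [0.5152, -0.1842, 0.0941]
eef_rot: [179.9, 0.2, 119.4]
ft_force: [0.1, -0.1, 0.9]
opening: 0.0848
grip_force: 0.0
t 10.9667 d [0.     0.0006 0.0641] rows 1.5381761469571642 turn 0.04897081912685053
```

```bash
python3 shift.py '0.085 0 0.0005 0.025 0;0.085 0 0.0005 0.05 0;0.085 0 0.0005 0.066 0;0.085 0 0.0005 0.066 0;0.085 0 0.0005 0.066 0;0.085 0 0.0005 0.066 0;0.085 0 0.0005 0.066 0;0.085 0 0.0005 0.066 0' && python3 shift.py '0.015 0 0 0 0;0.015 0 0 0 0;0.015 0 0 0 0;0.015 0 0 0 0;0.015 0 0 0 0;0.015 0 0 0 0;0.015 0 0 0 0;0.015 0 0 0 0;0.015 0 0 0 0' && python3 go.py .516 -.184 .028 119.4
```

```text
t: 11.63
tcp_pos: [0.515, -0.1845, 0.0277]
eef_rot: [179.9, 0.1, 119.4]
ft_force: [0.6, 0.4, 0.4]
opening: 0.0851
grip_force: 0.0
t: 12.38
tcp_pos: [0.514, -0.184, 0.0264]
eef_rot: [180.0, 0.0, 119.4]
ft_force: [0.6, 0.7, 4.5]
opening: 0.0301
grip_force: 59.4
t 12.3833 d [-0.001   0.0018 -0.0016] rows 0.062401455877694786 turn -0.014819680700895788
```

```bash
python3 shift.py '0.015 0 0 -0.01 0;0.015 0 0 -0.03 0;0.015 0 0 -0.06 0;0.015 0 0 -0.1 0;0.015 0 0 -0.14 0;0.015 0 0 -0.17 0;0.015 0 0 -0.17 0;0.015 0 0 -0.17 0;0.015 0 0 -0.17 0' && python3 go.py .6043 .0325 .15 119.4
```

```text
t: 13.13
tcp_pos: [0.5128, -0.1836, 0.1956]
eef_rot: [-179.9, -0.1, 119.4]
ft_force: [0.0, 0.1, -2.5]
opening: 0.0298
grip_force: 59.4
t 13.1333 d [0.1433 0.1858 0.0456] rows 5.731869960671818 turn -0.019254745670650664
```

```bash
python3 shift.py '0.015 0.015 0.019 0 0;0.015 0.035 0.045 0 0;0.015 0.143 0.186 0.01 0;0.015 0.143 0.186 0.02 0;0.015 0.143 0.186 0.03 0;0.015 0.143 0.186 0.045 0;0.015 0.143 0.186 0.045 0;0.015 0.143 0.186 0.045 0;0.015 0.143 0.186 0.045 0;0.015 0.143 0.186 0.045 0' && python3 shift.py '0.015 0 0 0 0;0.015 0 0 0 0;0.015 0 0 0 0;0.015 0 0 0 0' && python3 go.py .6043 .0325 .0335 119.4
python3 - <<'E'
from h import *
e=arm.get_image("side");C["side"]=e
K,R,t=cam("side");s=arm.read_state();p=s["tcp_pos"]
def pr(X): v=K@(R@X+t);return (v[:2]/v[2]).round(2)
yaw=np.radians(s["eef_rot"][2]);ax=np.array([np.cos(yaw),np.sin(yaw),0])
c=-R.T@t; h=(c-p)*[1,1,0];h/=np.linalg.norm(h)
print(p,pr(p+[0,0,-.0266]),"low",pr(p+h*.016+[0,0,-.0266]),"dx/mm",(pr(p+ax*.01)-pr(p))/10)
im=e["frame"];u,v=pr(p+[0,0,-.0266]).astype(int)
for r in range(v-10,v+6):
    w=im[r,u-16:u+17].astype(int);m=np.where(w[:,0]-w[:,2]>25)[0]+u-16;print(r,m.min() if len(m) else 0,m.max() if len(m) else 0,len(m))
cv2.imwrite("pics/g4.png",cv2.resize(im[v-60:v+60,u-70:u+70,::-1],None,fx=5,fy=5,interpolation=cv2.INTER_CUBIC));print(u-70,v-60)
E
```

```text
t: 13.97
tcp_pos: [0.6043, 0.0314, 0.1495]
eef_rot: [-179.8, -0.1, 119.4]
ft_force: [-0.3, 0.0, -1.2]
opening: 0.0301
grip_force: 59.6
t: 14.3
tcp_pos: [0.6057, 0.0309, 0.1517]
eef_rot: [180.0, 0.0, 119.3]
ft_force: [-0.1, 0.2, -1.1]
opening: 0.0298
grip_force: 59.6
t 14.3 d [ 0.0021 -0.0006  0.1182] rows 2.836161089261082 turn -0.10105499918086025
[0.6057943  0.03110029 0.15173656] [303.83 193.76] low [303.72 197.06] dx/mm [-0.253 -0.147]
183 304 310 7
184 294 310 9
185 292 310 11
186 290 310 13
187 288 310 15
188 287 310 18
189 287 310 21
190 287 310 21
191 287 310 23
192 287 310 23
193 287 310 24
194 287 310 24
195 287 310 24
196 287 310 24
197 287 310 24
198 287 310 23
233 133
```

View pics/g4.png

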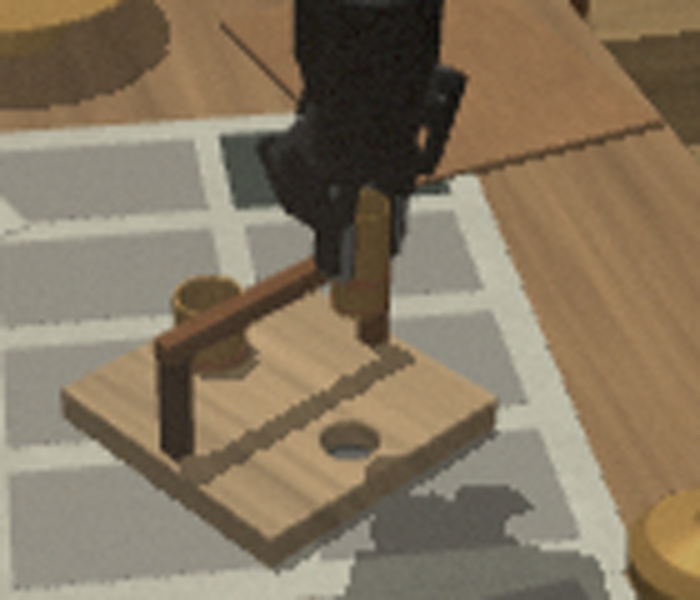

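The cup is held upright: bottom edges at x=331 and 389, lowest point at y=318, so its axis is at about 304.6 px. The pot is visible in its well. I'll compare the cup and the well in this same camera to cancel the calibration bias.

```bash
python3 - <<'E'
from h import *
# side-camera-only relative: cup bottom axis px vs well mouth px (this picture: edges 320..381, rows 421..461)
K,R,t=cam("side")
def pr(X): v=K@(R@X+t);return (v[:2]/v[2]).round(2)
print("well pred",pr(np.array([.6043,.0325,.024])),"obs",233+350.5/5-.4,133+441/5-.4)
print("pot rim pred",pr(np.array([.5437,.1407,.066])))
d=arm.get_image("top")["frame"];cv2.imwrite("pics/g5.png",cv2.resize(d[150:250,200:320,::-1],None,fx=5,fy=5,interpolation=cv2.INTER_CUBIC))
E
```

```text
well pred [302.3  221.49] obs 302.70000000000005 220.79999999999998
pot rim pred [274.48 192.37]
```

View pics/g5.png

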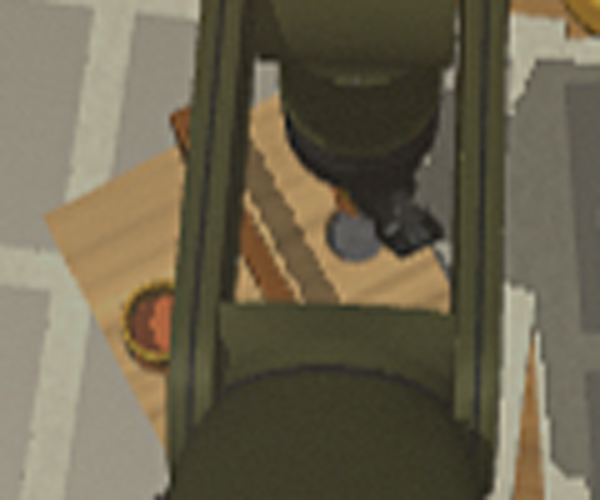

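The top view shows the arm over the narrow well at (352,235), with the cup mostly hidden. With the bias removed, the cup sits about 1.2 mm toward −x of the tool. That agrees with the grasp reading, so I'll correct by +3.2 mm in tool x and descend.

```bash
python3 shift.py '0.015 0.003 0 0.03 0;0.015 0.003 -0.0005 0.06 0;0.015 0.003 -0.0005 0.08 0;0.015 0.003 -0.0005 0.09 0;0.015 0.003 -0.0005 0.09 0;0.015 0.003 -0.0005 0.09 0;0.015 0.003 -0.0005 0.09 0;0.015 0.003 -0.0005 0.09 0;0.015 0.003 -0.0005 0.09 0;0.015 0.003 -0.0005 0.09 0' && python3 go.py .6037 .0335 .0325 119.4
```

```text
t: 15.28
tcp_pos: [0.6046, 0.0342, 0.0623]
eef_rot: [179.9, 0.1, 119.4]
ft_force: [-0.1, -0.1, -0.3]
opening: 0.0298
grip_force: 59.7
t 15.2833 d [-0.0002 -0.0012  0.0298] rows 0.7161862795329811 turn -0.016521858528733446
```

```bash
python3 shift.py '0.015 0 -0.0006 0.005 0;0.015 0 -0.0008 0.01 0;0.015 0 -0.0008 0.014 0;0.015 0 -0.0008 0.0165 0;0.015 0 -0.0008 0.0165 0;0.015 0 -0.0008 0.0165 0' && python3 go.py .6037 .0335 .0325 119.4
```

```text
t: 15.78
tcp_pos: [0.6029, 0.034, 0.0441]
eef_rot: [-180.0, -0.0, 119.4]
ft_force: [0.2, 0.0, -1.1]
opening: 0.0296
grip_force: 59.6
t 15.7833 d [-0.0008  0.0005  0.0116] rows 0.27977014895775365 turn -0.022865303415017024
```

```bash
python3 shift.py '0.015 0 0 0.003 0;0.015 0 0 0.006 0;0.015 0 0 0.009 0;0.015 0 0 0.0115 0;0.015 0 0 0.0115 0;0.015 0 0 0.0115 0;0.015 0 0 0.0115 0' && python3 go.py .6037 .0335 .0325 119.4
```

```text
t: 16.37
tcp_pos: [0.6031, 0.034, 0.0331]
eef_rot: [180.0, -0.0, 119.4]
ft_force: [0.8, 1.4, -2.1]
opening: 0.0299
grip_force: 59.6
t 16.3667 d [-0.0007  0.0002  0.0006] rows 0.022926151117365613 turn -0.019355630795189427
```

Release, retreat, then go above the handle. For the bar the tool yaw has to be 29.4, which is a +90° turn.

```bash
python3 shift.py '0.015 0 0 0.0005 0;0.04 0 0 0.0005 0;0.06 0 0 0.0005 0;0.085 0 0 0.0005 0;0.085 0 0 0.0005 0;0.085 0 0 0.0005 0;0.085 0 0 0.0005 0' && python3 shift.py '0.085 0 0 -0.02 0;0.085 0 0 -0.05 0;0.085 0 0 -0.09 0;0.085 0 0 -0.13 0;0.085 0 0 -0.17 0;0.085 0 0 -0.21 0;0.085 -0.05 -0.1 -0.21 0;0.085 -0.15 -0.2 -0.21 0;0.085 -0.15 -0.2 -0.21 0;0.085 -0.15 -0.2 -0.21 0'
python3 - <<'E'
from h import *
d=arm.get_image("top");e=arm.get_image("side")
f=lambda im,x,y:cv2.resize(im["frame"][y:y+100,x:x+95,::-1],None,fx=4,fy=4,interpolation=cv2.INTER_CUBIC)
cv2.imwrite("pics/g6.png",np.hstack([f(d,205,155),f(e,240,165)]))
E
```

```text
t: 16.95
tcp_pos: [0.6031, 0.0338, 0.0327]
eef_rot: [-180.0, 0.0, 119.4]
ft_force: [-0.3, 0.7, -0.2]
opening: 0.0852
grip_force: 0.0
t: 17.78
tcp_pos: [0.5326, -0.1178, 0.2433]
eef_rot: [180.0, 0.1, 119.5]
ft_force: [0.6, -0.8, -0.1]
opening: 0.0849
grip_force: 0.0
```

View pics/g6.png

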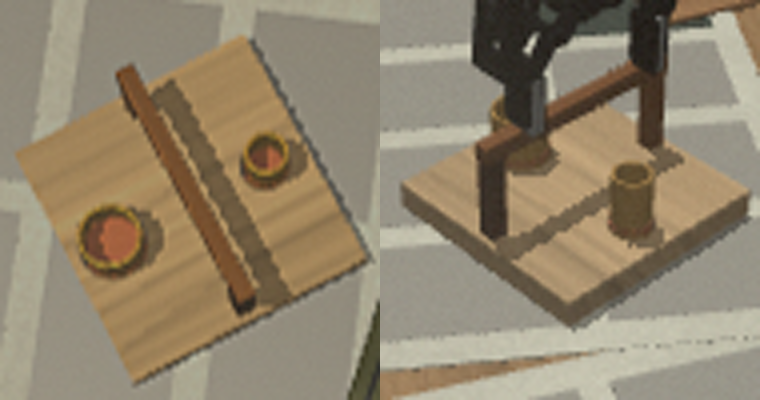

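Both vessels stand upright in their wells. Cup rim at (266,155) top crop and (633,176) side crop; pot rim at (113,240) top. Check the rim height, then go to the handle.

```bash
python3 - <<'E'
from h import *
print("cup rim (expect .072)",tri((271.2,193.4),(303.0,208.6)).round(4),plane("top",(271.2,193.4),.072).round(4))
print("pot", plane("top",(232.9,214.6),.066).round(4))
E
python3 go.py .5735 .0864 .2 29.4
```

```text
cup rim (expect .072) [0.6031 0.0318 0.0722] [0.6022 0.0319 0.072 ]
pot [0.5397 0.138  0.066 ]
t 17.9833 d [0.1586 0.135  0.0429] rows 5.099520362205606 turn 89.7969362274244
```

```bash
python3 - <<'E'
from h import *
print("pot rim (expect .066)",tri((232.9,214.6),(274.2,192.0)).round(4))
E
python3 shift.py '0.04 0.04 0.034 -0.02 7;0.04 0.08 0.068 -0.02 14;0.04 0.12 0.1 -0.02 21;0.04 0.158 0.135 -0.02 28;0.04 0.158 0.135 -0.02 35;0.04 0.158 0.135 -0.02 42;0.04 0.158 0.135 -0.02 49;0.04 0.158 0.135 -0.02 56;0.04 0.158 0.135 -0.02 63;0.04 0.158 0.135 -0.02 70' && python3 shift.py '0.04 0 0 0 7;0.04 0 0 0 14;0.04 0 0 0 19.8;0.04 0 0 0 19.8;0.04 0 0 0 19.8;0.04 0 0 0 19.8;0.04 0 0 0 19.8'; python3 go.py .5735 .0864 .2 29.4
```

```text
pot rim (expect .066) [0.5402 0.1376 0.0695]
t: 18.92
tcp_pos: [0.5736, 0.0897, 0.2623]
eef_rot: [-180.0, 0.0, 50.5]
ft_force: [0.2, 0.1, -0.3]
opening: 0.0398
grip_force: 0.0
t: 19.5
tcp_pos: [0.5737, 0.0878, 0.2626]
eef_rot: [-180.0, 0.0, 30.9]
ft_force: [-0.1, -0.8, 0.7]
opening: 0.0399
grip_force: 0.0
t 19.5 d [-0.0009  0.0011  0.0626] rows 1.500729709465313 turn 1.5497250983188735
```

I'll check the pot rim more objectively, using yellow ring pixels from the saved pictures and comparing against the same method on the table.

```bash
python3 - <<'E'
from h import *
a=cv2.imread("pics/top0.png");a=cv2.resize(a,None,fx=4,fy=4,interpolation=cv2.INTER_CUBIC)
b=cv2.imread("pics/g6.png")
def ring(im,x0,y0,x1,y1,ox,oy,z,nm):
    s=im[y0:y1,x0:x1];hsv=cv2.cvtColor(s,cv2.COLOR_BGR2HSV)
    m=((hsv[:,:,0]>17)&(hsv[:,:,0]<32)&(hsv[:,:,1]>140)&(hsv[:,:,2]>80)).astype(np.uint8)
    p=cv2.findNonZero(m);h=cv2.convexHull(p);e=cv2.fitEllipse(h)
    c=(np.array(e[0])+[x0+.5,y0+.5])/4-.5+[ox,oy];P=plane("top",c,z)
    print(nm,len(p),np.array(e[1])/4,c.round(2),P.round(4))
ring(a,330*4,210*4,365*4,245*4,0,0,.066,"cup0")
ring(a,370*4,225*4,408*4,262*4,0,0,.06,"pot0")
ring(b,230,120,300,200,205,155,.072,"cup1")
ring(b,65,190,165,290,205,155,.066,"pot1")
K,R,t=cam("top")
for X in((.5437,.1407,.066),(.6043,.0325,.072)):
    v=K@(R@np.array(X)+t);print((v/v[2])[:2].round(2))
E
```

```text
cup0 599 [10.82174778 12.2615633 ] [347.37 226.11] [ 0.5153 -0.1836  0.066 ]
pot0 970 [16.14282608 16.65098   ] [390.36 244.06] [ 0.4686 -0.3044  0.06  ]
cup1 771 [11.29871655 12.68627739] [271.05 193.49] [0.6019 0.0324 0.072 ]
pot1 1026 [16.21197128 16.62841606] [231.93 213.74] [0.5421 0.1408 0.066 ]
[231.98 213.19]
[271.02 192.66]
```

Ring centres fall within 2 mm of the wells, and the near-round ellipses mean both are upright. Now down onto the bar.

```bash
python3 shift.py '0.04 -0.001 0.001 0.03 1.5;0.04 -0.001 0.001 0.07 1.5;0.04 -0.001 0.001 0.1 1.5;0.04 -0.001 0.001 0.13 1.5;0.04 -0.001 0.001 0.13 1.5;0.04 -0.001 0.001 0.13 1.5;0.04 -0.001 0.001 0.13 1.5;0.04 -0.001 0.001 0.13 1.5' && python3 go.py .573 .0864 .081 29.4
```

```text
t: 20.22
tcp_pos: [0.5753, 0.0859, 0.135]
eef_rot: [179.9, -0.2, 29.3]
ft_force: [-0.1, -0.2, 1.1]
opening: 0.04
grip_force: 0.0
t 20.2167 d [-0.002  -0.0017  0.054 ] rows 1.2963344376704469 turn -0.09229594089313764
```

```bash
python3 shift.py '0.04 -0.001 -0.001 0.015 0;0.04 -0.001 -0.001 0.03 0;0.04 -0.001 -0.001 0.045 0;0.04 -0.001 -0.001 0.054 0;0.04 -0.001 -0.001 0.054 0;0.04 -0.001 -0.001 0.054 0;0.04 -0.001 -0.001 0.054 0' && python3 go.py .573 .0864 .081 29.4
```

```text
t: 20.8
tcp_pos: [0.5731, 0.0862, 0.08]
eef_rot: [179.9, -0.1, 29.3]
ft_force: [0.8, -0.9, 0.0]
opening: 0.0399
grip_force: 0.0
t 20.8 d [ 0.     -0.0002 -0.001 ] rows 0.024380624869105243 turn -0.10266714430107982
```

```bash
python3 shift.py '0.03 0 0 0 0;0.02 0 0 0 0;0 0 0 0 0;0 0 0 0 0;0 0 0 0 0;0 0 0 0 0;0 0 0 0 0' && python3 shift.py '0 0 0 -0.003 0;0 0 0 -0.006 0;0 0 0 -0.01 0;0 0 0 -0.015 0;0 0 0 -0.02 0;0 0 0 -0.025 0;0 0 0 -0.03 0;0 0 0 -0.03 0;0 0 0 -0.03 0'
```

```text
t: 21.38
tcp_pos: [0.5724, 0.0866, 0.0797]
eef_rot: [-180.0, -0.1, 29.3]
ft_force: [-1.4, 1.8, 5.2]
opening: 0.013
grip_force: 60.2
t: 22.13
tcp_pos: [0.5724, 0.0861, 0.1092]
eef_rot: [180.0, -0.1, 29.3]
ft_force: [0.4, -0.6, -7.3]
opening: 0.0127
grip_force: 58.5
```

```bash
python3 shift.py '0 0 0 -0.01 0;0 0 0 -0.025 0;0 0 0 -0.04 0;0 0 0 -0.055 0;0 0 0 -0.07 0;0 0 0 -0.085 0;0 0 0 -0.1 0;0 0 0 -0.11 0;0 0 0 -0.117 0;0 0 0 -0.12 0' && python3 shift.py '0 0 0 0 0;0 0 0 0 0;0 0 0 0 0;0 0 0 0 0;0 0 0 0 0;0 0 0 0 0;0 0 0 0 0;0 0 0 0 0;0 0 0 0 0;0 0 0 0 0'
python3 - <<'E'
from h import *
e=arm.get_image("side")["frame"][60:260,180:400,::-1]
cv2.imwrite("pics/g7.png",cv2.resize(e,None,fx=3,fy=3,interpolation=cv2.INTER_CUBIC));print(arm.read_state()["torque"])
E
```

```text
t: 22.97
tcp_pos: [0.5723, 0.0862, 0.2299]
eef_rot: [180.0, -0.1, 29.3]
ft_force: [0.9, -0.5, -7.3]
opening: 0.0133
grip_force: 59.0
t: 23.8
tcp_pos: [0.5719, 0.0861, 0.2286]
eef_rot: [-180.0, 0.0, 29.3]
ft_force: [0.3, -0.6, -6.5]
opening: 0.013
grip_force: 59.0
[ 0.00583187 -0.02200285  0.03320479]
```

View pics/g7.png

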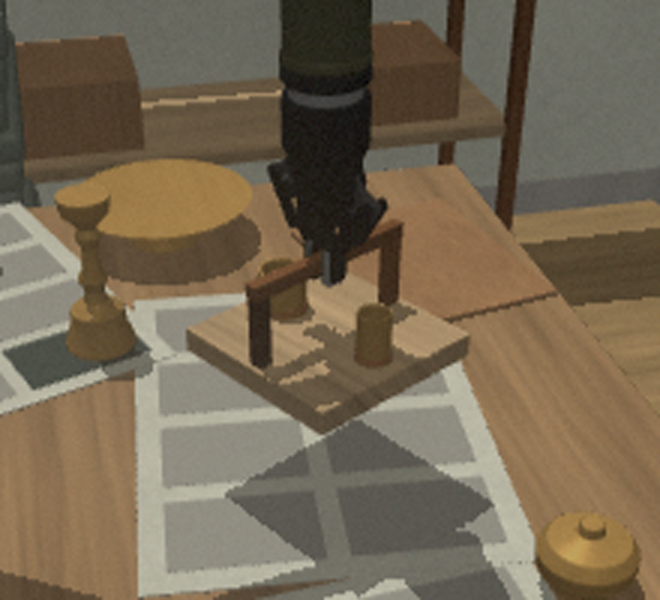

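The loaded caddy hangs from its bar with both vessels in their wells. Top-face corners are at left (188,330), front (322,425) and right (468,345). A quick level check, then hand-in.

```bash
python3 - <<'E'
from h import *
f=lambda u,v:plane("side",(180+u/3-.3,60+v/3-.3),.173)
l,fr,r=f(188,332),f(322,417),f(468,342)
print(l,fr,r,np.linalg.norm(l-fr),np.linalg.norm(r-fr),np.degrees(np.arctan2(*(fr-l)[[1,0]])),np.degrees(np.arctan2(*(r-fr)[[1,0]])))
E
```

```text
[0.44750604 0.11801775 0.173     ] [ 0.53867737 -0.04577126  0.173     ] [0.69882378 0.03885693 0.173     ] 0.18745413435833527 0.1811320070089954 -60.89798615692431 27.853883523072145
```

The right corner reading is about 1 cm off, so I'll refine with sub-pixel corners and compare against the same corners before the lift.

```bash
python3 - <<'E'
from h import *
K,R,t=cam("side")
now=cv2.cvtColor(C["side"]["frame"],cv2.COLOR_RGB2GRAY);old=cv2.imread("pics/side0.png",0)
def sub(g,pts):
    p=np.array(pts,np.float32).reshape(-1,1,2).copy();return cv2.cornerSubPix(g,p,(4,4),(-1,-1),(3,50,.01)).reshape(-1,2)
nm=["left","front-bottom","right","barL","barR"]
po=sub(old,[(245,211.5),(287,242.5),(332,213.5),(264.3,201.6),(311,178)])
pn=sub(now,[(242.5,170),(287,204),(336,174),(263,156),(313.5,135)])
z=[.024,0,.024,.108,.108];dz=.2290-.0798
for n,a,b,h in zip(nm,po,pn,z):
    X=plane("side",a,h); v=K@(R@(X+[0,0,dz])+t); v=v[:2]/v[2]
    print(n,a.round(1),X.round(3),"pred",v.round(1),"now",b.round(1),"diff",(b-v).round(2))
E
```

```text
left [244.7 210.3] [0.446 0.127 0.024] pred [241.3 168.8] now [241.7 169.3] diff [0.35 0.47]
front-bottom [287.  242.5] [ 0.545 -0.021  0.   ] pred [287.1 200.5] now [287.7 205.2] diff [0.59 4.73]
right [332.  213.2] [0.703 0.05  0.024] pred [335.8 171.4] now [335.9 171. ] diff [ 0.13 -0.37]
barL [263.4 199.8] [0.494 0.053 0.108] pred [261.4 153.3] now [261.6 157.2] diff [0.23 3.87]
barR [311. 178.] [0.657 0.131 0.108] pred [313.  133.4] now [313.8 133.6] diff [0.75 0.15]
```

The left, right and right-bar-end corners match a pure vertical lift within 0.8 px. The front corner's cast point, (0.539,-0.046), agrees with the expected (0.537,-0.044); the front-bottom and left-bar-end refinements settled on the wrong features, so I discount them. The caddy is level and about 15 cm up.

```bash
python3 -c "
from bench import arm
s=arm.read_state();print(s['t'],s['tcp_pos'],s['grip_force']);print(arm.hand_in())"
```

```text
23.95 [0.5719576  0.08615886 0.22869691] 59.00608777999878
the job is handed in; nothing more can be done
None
```

The pot and cup stand in their wells, and I handed the job in at 24 s with the loaded caddy held level about 15 cm above the table; the arm touched none of the bystanders.

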